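# Queue the glaze jars in the stirrer's feed lane

## Task

Slide the three glaze jars one at a time into the feed lane between the guide rails, red first, then yellow, then blue, so that they stand in single file right up against the end stop, each touching the next; the jars are full, so keep them upright and on the table, never lifted. Then close the lane: lay the orange bar flat across the tops of both rails, centred, in the saddle between the blue posts at the mouth. Leave the green jar and the mug where they are.

Things in the scene. Friction and masses are not known exactly. Their poses are not given: they have to be found in the camera images.
- lane: fixed feed lane: two straight aluminium rails 280 mm long, 12 mm thick, 25 mm tall, 88 mm apart inside, the bare table as floor. Origin on the table at the centre of the mouth, where the straight rails begin; x points along the lane in to the end stop, y across, z up. Two flared wings, 25 mm tall, widen the mouth to about 155 mm inside at x = -54 mm
- lane_stop (a point): foot of the end stop's inner face, at lane x = 280 mm: a blue wall 50 mm tall, in front of a grey stirrer housing 130 mm tall (lane x 292 to 402 mm, 150 mm wide). Three jars snug against the stop have their centres at lane x = 240, 160 and 80 mm
- lane_saddle (a point): centre of the saddle, at mid-lane (lane x = 15 mm, y = 0), at the height of the rail tops (25 mm). On each rail two blue posts 14 mm tall leave a 28 mm wide saddle for the bar
- red_jar: red-lidded white jar with a red band, a plain upright cylinder 80 mm in diameter and 85 mm tall in all (lid 76 mm in diameter, top 17 mm), about 0.5 kg, too wide to grip. Origin at the centre of its underside. Goes in first.
- yellow_jar: yellow-lidded white jar with a yellow band, a plain upright cylinder 80 mm in diameter and 85 mm tall in all (lid 76 mm in diameter, top 17 mm), about 0.5 kg, too wide to grip. Origin at the centre of its underside. Goes in second.
- blue_jar: blue-lidded white jar with a blue band, a plain upright cylinder 80 mm in diameter and 85 mm tall in all (lid 76 mm in diameter, top 17 mm), about 0.5 kg, too wide to grip. Origin at the centre of its underside. Goes in third.
- bar: orange closing bar, 150 mm long along its y axis, 18 mm wide (x), 18 mm tall, with a black grip block standing on its middle, 24 mm (x) by 14 mm (y) by 40 mm tall, top 58 mm above the bar's underside; 0.12 kg. Pinch the block across its 14 mm, fingers closing along the bar. Origin at the centre of its underside; z up
- green_jar: green-lidded white jar with a green band, a plain upright cylinder 80 mm in diameter and 85 mm tall in all (lid 76 mm in diameter, top 17 mm), about 0.5 kg, too wide to grip. Origin at the centre of its underside. A bystander standing beside the lane; not part of the job.
- mug: bystander: white ceramic mug, 80 mm in diameter, 85 mm tall, origin at the centre of its underside
Not all that is in view belongs to the job. What is shaped like the blue_jar but pink is not meant.

How it is judged:
On the way, in this order (a step that is already met when the one before it is completed fails the run):
1. the red jar stands wholly between the straight rails (x of red_jar in the frame of lane above 0.036 m and y of red_jar in the frame of lane between -0.02 and 0.02 m), for 0.1 s.
2. the yellow jar stands wholly between the rails behind the red one (x of yellow_jar in the frame of lane above 0.036 m and y of yellow_jar in the frame of lane between -0.02 and 0.02 m and x of red_jar in the frame of lane above 0.1 m and y of red_jar in the frame of lane between -0.02 and 0.02 m), for 0.1 s.
3. red, yellow and blue stand in single file up against the stop (x of red_jar in the frame of lane between 0.224 and 0.25 m and y of red_jar in the frame of lane between -0.02 and 0.02 m and angle between each of red_jar, yellow_jar, blue_jar's own z axis and vertical below 0.1 rad and x of yellow_jar in the frame of lane between 0.144 and 0.172 m and y of yellow_jar in the frame of lane between -0.02 and 0.02 m and x of blue_jar in the frame of lane between 0.064 and 0.094 m and y of blue_jar in the frame of lane between -0.02 and 0.02 m), for 0.2 s.
4. the bar lies in the saddle across both rails (horizontal distance between bar and lane_saddle below 0.02 m and x of bar in the frame of lane between 0.005 and 0.025 m and z of bar in the frame of lane between 0.02 and 0.031 m and angle between the y axis of bar and the y axis of lane, either way round below 0.15 rad and angle between bar's own z axis and vertical below 0.08 rad), for 0.2 s.
At the end, for the whole second after the job is handed in: From the stop: red, yellow, blue jars upright in the lane, each within 16 mm of snug (240, 160, 80 mm from the mouth); the bar flat in the saddle on both rails, within 10 mm along the lane, 17 mm across, 0.15 rad of square; all at rest (all of step 3 and all of step 4 and linear speed of each of red_jar, yellow_jar, blue_jar, bar below 0.02 m/s); the robot touches nothing.
It fails at once if a glaze jar is lifted more than 15 mm off the table (height (world z) of any of red_jar, yellow_jar, blue_jar above 0.015 m).
It fails at once if a glaze jar is tipped by more than 0.35 rad (angle between any of red_jar, yellow_jar, blue_jar's own z axis and vertical above 0.35 rad).
It fails at once if the green jar or the mug is moved more than 30 mm (distance of any of green_jar, mug from where it was at the start of the episode above 0.03 m).
It also fails if it takes over 72 s, if anything falls off the work surface, if the arm or the gripper's body presses on something with over 40 N, if the wrist force passes 120 N, or if a joint passes its speed limit or range.

## Robot

A 6-joint arm with a two-finger parallel gripper is mounted at the origin on the work surface. World frame = base frame: x ahead of the robot, y to its left, z up, the work surface at z = 0. Lengths are in m, angles in rad, forces in N, time in s.
With the tool pointing down it reaches from about 0.275 to 0.875 m from the base axis. Payload 12.5 kg.
Tool frame: the origin (TCP) lies at the very end of the fingers, on their centre line; the grasp point (between the pads) lies 19 mm behind it; z points along the fingers, y is the line along which they close (so a half turn about z gives the same grasp; the last joint's range is limited). The gripper opens to 85 mm and grips with 20 to 120 N. Pads are 22 mm wide; open, the fingers measure 114 mm over their backs; the gripper's body (76 mm by 85 mm) begins 54 mm behind the grasp point. The pads swing forward as they close: fully open they stand 13 mm farther back than shut.
Start: joints at [1.114, 0.351, 1.652, -0, 1.139, -0.085], TCP at [0.2, 0.512, 0.231] pointing down, gripper open.
Joint ranges: [-2.75, 2.75], [-0.79, 2.1], [0.01, 2.65], [-1.57, 4.71], [0.07, 3.14], [-2.87, 2.87]. Speed limits (rad/s): [2.22, 2.22, 2.79, 3.14, 3.14, 3.14].

## Interface

Orientations are given as a 3x3 rotation matrix whose columns are the frame's x, y, z axes.
In Python, from bench import manip gives the robot as it stands. Calls block until the motion is done:
- manip.move_ptp(position, orientation): joint-space move of the TCP to a pose.
- manip.move_l(position, attitude=None, max_speed=0.15): straight line of the TCP; attitude=None keeps the orientation; max_speed is the mean speed in m/s.
- manip.move_j(angles): joint-space move.
- manip.set_gripper(opening, effort=None): opening from 0.0 (shut) to 1.0 (fully open); effort is the grip in N (None keeps the last); returns when the fingers have stopped.
- manip.dwell(seconds).
- manip.inverse_kinematics(position, orientation): joint angles nearest the present ones, or None.
- manip.grab_frame(name): name is "scene" or "top" or "wrist"; returns (picture, depth): 400x640x3 uint8, red, green, blue; 400x640 float32, m along the optical axis (not along the pixel's ray), 0 where there is no reading.
- manip.get_calibration(name): a dict with "camera_matrix" (3x3 intrinsics, pixels), "k1" (the pictures are not rectified: a ray, as slopes to the right and down, at radius r is drawn at 1 + k1 r^2 times it, then the intrinsics apply), "R" (3x3) and "t" (3): a world point X has camera coordinates R X + t. Camera axes: x right, y down, z forward; pixel columns grow to the right and rows downward; lengths in m; the calibration is good to about 2 mm. A picture is of the moment at which its call begins: read the wrist's pose just before it. get_calibration takes no time and is no camera call; for the wrist camera it gives the pose at the moment of the call.
A pose or a line that the arm cannot do raises manip.Unreachable and nothing moves.
- manip.sign_off(): hands the job in; it is judged then, once.
Trained networks look in the newest picture that a camera, given by its name, has taken for a name from the list of things; names that differ only in an ending like _2 or _b are one class to them, and where a whole thing is asked for, a point or a joint stands for the part that bears it (a point fixed in the world has none). Each returns a list of dicts, best first, with "confidence" (0 to 1); they miss things now and then, are a little off and sometimes report something else, mostly with a low value. They report only what shows in the picture. A call takes as long as a camera call. They do not tell look-alikes from the thing itself.
- manip.look_for(camera, name): "at" ([x, y, z] in m, in world coordinates, good to about 4 mm: the middle of the surface that is visible of it).
Readings, each from a call of its own:
- manip.current_time(): time.
- manip.current_qpos(): joint angles.
- manip.current_joint_vel(): joint speeds.
- manip.current_joint_torque(): joint torques, N m.
- manip.current_ee_pos(): TCP position.
- manip.current_tcp_rot(): TCP orientation.
- manip.current_force(): force on the tool from outside, world axes, zero at the start.
- manip.current_ft_torque(): the same for the moment, N m.
- manip.current_grip_width(): opening from 0.0 (shut) to 1.0 (fully open).
- manip.current_grip_force(): force on a finger pad.
Only numpy, scipy, OpenCV 4.12 (cv2) and the standard library are available. Lean on these libraries where they do the work, as an engineer would, in place of code of your own. Each camera call takes 0.05 s, during which the arm holds its last target. There are 200 camera calls.

## Working session

There is one attempt and no reset: what is moved stays moved. The work goes in short steps, each a Python script; the robot and the scene stay as the last script left them, time stands still between calls to the robot, and variables do not carry over. Pictures are saved under pics/ and viewed, at most 10 in all, crops included, and the job is handed in when it is done.

```bash
ls; mkdir -p pics; python3 - <<'E'
from bench import manip as m
import cv2,numpy as np
for c in ("scene","top"):
    p,d=m.grab_frame(c); cv2.imwrite(f"pics/{c}0.png",p[:,:,::-1]); np.save(f"pics/{c}d.npy",d)
    for n in ("lane","lane_stop","lane_saddle","red_jar","yellow_jar","blue_jar","green_jar","bar","mug"):
        print(c,n,[(np.round(r["at"],3).tolist(),round(r["confidence"],2)) for r in m.look_for(c,n)][:3])
    k=m.get_calibration(c); print(k["camera_matrix"],k["k1"],k["R"],k["t"])
print(m.current_time())
E
```

```text
pics
scene lane [([0.629, 0.315, 0.05], 0.58)]
scene lane_stop [([0.628, 0.312, 0.042], 0.58)]
scene lane_saddle [([0.633, 0.311, 0.048], 0.94)]
scene red_jar [([0.485, -0.274, 0.066], 0.83)]
scene yellow_jar [([0.444, -0.132, 0.064], 0.85)]
scene blue_jar [([0.632, -0.293, 0.072], 0.92), ([0.7, -0.434, 0.072], 0.89), ([0.347, -0.274, 0.073], 0.73)]
scene green_jar [([0.757, 0.054, 0.077], 0.57), ([0.631, 0.314, 0.044], 0.37)]
scene bar [([0.477, 0.166, 0.017], 0.79), ([0.628, 0.312, 0.044], 0.53)]
scene mug [([0.76, -0.135, 0.05], 0.56)]
[[364.81828074   0.         318.77304971]
 [  0.         364.81828074 206.09891154]
 [  0.           0.           1.        ]] -0.08054418648375894 [[ 0.30686428  0.95173794 -0.00540494]
 [ 0.60520582 -0.19951021 -0.77066309]
 [-0.73454764  0.23321788 -0.63721989]] [-0.09820457 -0.28450536  1.49229226]
top lane [([0.597, 0.32, 0.127], 0.77)]
top lane_stop [([0.594, 0.316, 0.126], 0.6)]
top lane_saddle [([0.593, 0.32, 0.126], 0.81)]
top red_jar [([0.46, -0.268, 0.086], 0.82), ([0.411, -0.118, 0.087], 0.26)]
top yellow_jar [([0.415, -0.118, 0.086], 0.88)]
top blue_jar [([0.669, -0.426, 0.086], 0.87), ([0.233, -0.352, 0.084], 0.76), ([0.329, -0.267, 0.088], 0.71)]
top green_jar [([0.729, 0.062, 0.084], 0.86)]
top bar [([0.462, 0.164, 0.02], 0.91), ([0.46, -0.269, 0.085], 0.22)]
top mug [([0.756, -0.132, 0.028], 0.61)]
[[446.03698523   0.         310.97364876]
 [  0.         446.03698523 193.21565328]
 [  0.           0.           1.        ]] -0.07161735448458395 [[-0.02227424 -0.99942182 -0.02568826]
 [-0.99743049  0.02396517 -0.06751362]
 [ 0.0680902   0.02411844 -0.9973876 ]] [-0.02942921  0.50943989  1.28316158]
1.0
```

View pics/scene0.png

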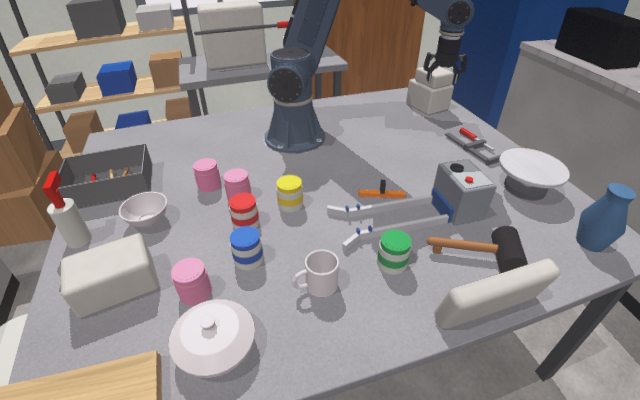

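View pics/top0.png

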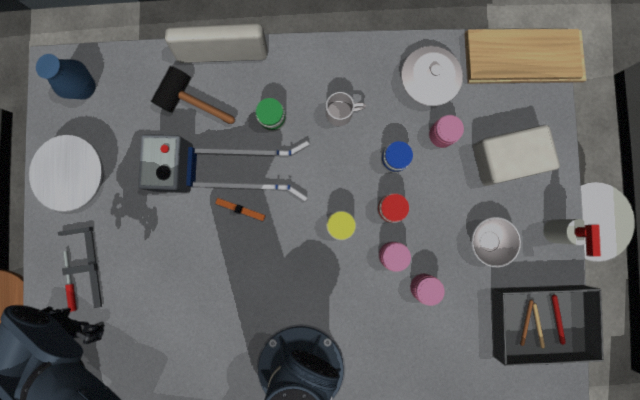

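The top view shows red at (395,208), yellow (341,225), blue (399,155), and pink decoys at (448,130), (396,257) and (428,290). The lane mouth is near (285,170), the stop near (193,170), and the bar near (240,209). Next I'll measure with depth.

```bash
cat > h.py <<'E'
from bench import manip as m
import cv2,numpy as np
from scipy.optimize import least_squares
def cloud(c,pd=None):
    k=m.get_calibration(c); p,d=pd or m.grab_frame(c); K=k["camera_matrix"]
    v,u=np.mgrid[:400,:640]; a=(u-K[0,2])/K[0,0]; b=(v-K[1,2])/K[1,1]; x,y=a.copy(),b.copy()
    for _ in range(8): s=1+k["k1"]*(x*x+y*y); x,y=a/s,b/s
    P=np.stack([x*d,y*d,d],-1)-k["t"]
    W=P@k["R"]; W[d==0]=np.nan
    return p,cv2.cvtColor(p,cv2.COLOR_RGB2HSV),W
HUE=dict(red=(174,6),yellow=(22,34),blue=(105,125),green=(45,80),orange=(7,17))
def hmask(hsv,n,smin=120):
    a,b=HUE[n]; h=hsv[...,0]
    return ((h>=a)&(h<=b) if a<b else (h>=a)|(h<=b))&(hsv[...,1]>smin)&(hsv[...,2]>50)
def jar(n,near,c="top",pc=None,r=.1):
    p,hsv,W=pc or cloud(c)
    with np.errstate(invalid="ignore"):
        ok=hmask(hsv,n)&(np.abs(W[...,2]-.085)<.008)&(np.hypot(W[...,0]-near[0],W[...,1]-near[1])<r)
    q=W[ok]
    if len(q)<100: return None,len(q),0
    (x,y),rad=cv2.minEnclosingCircle(q[:,:2].astype(np.float32))
    return (q[:,:2].mean(0)+[x,y])/2,len(q),rad
E
python3 - <<'E'
from h import *
pc=cloud("top"); p,hsv,W=pc
for n,g in dict(red=(.46,-.268),yellow=(.415,-.118),blue=(.6,-.28),green=(.73,.062)).items(): print(n,*jar(n,g,pc=pc))
x,y,z=W[...,0],W[...,1],W[...,2]
with np.errstate(invalid="ignore"):
    t=(x>.3)&(x<.7)&(y>-.1)&(y<.1)&(z<.01); print("table z",np.median(z[t]))
    o=hmask(hsv,"orange")&(np.hypot(x-.462,y-.164)<.12); q=W[o]
    print("bar",len(q),q.mean(0)); r=cv2.minAreaRect(q[:,:2].astype(np.float32)); print(r)
    k=(hsv[...,2]<70)&(z>.04)&(z<.07)&(np.hypot(x-.462,y-.164)<.03); print("block",k.sum(),W[k].mean(0))
    rl=(z>.018)&(z<.034)&(x>.4)&(x<.75)&(y>.06)&(y<.36)&~o
    pts=W[rl]; print(len(pts))
    # lateral hist
    for s in (0,1):
        mid=.6; a=pts[(pts[:,0]>mid) if s else (pts[:,0]<mid)]
        f=None
        from numpy.polynomial import polynomial as P
        sel=np.ones(len(a),bool)
        sel=(a[:,1]>.12)&(a[:,1]<.3)
        for _ in range(6):
            f=np.polyfit(a[sel,1],a[sel,0],1); res=a[:,0]-np.polyval(f,a[:,1]); sel=(np.abs(res)<.012)&(a[:,1]>.12)&(a[:,1]<.3)
        print("rail",s,f,sel.sum(),np.percentile(a[sel,0]-np.polyval(f,a[sel,1]),[2,98]), np.median(a[sel,2]))
    b=hmask(hsv,"blue",90)&(y>-.02)&(y<.4)&(x>.45)&(x<.75)&(z>.01)
    n,l,st,ce=cv2.connectedComponentsWithStats(b.astype(np.uint8))
    for i in range(1,n):
        c=W[l==i]; print("blue",st[i,4],c.mean(0).round(4),c.min(0).round(3),c.max(0).round(3))
    hs=(z>.12)&(z<.14)&(x>.45)&(x<.75)&(y>.2)&(y<.5); print("housing",cv2.minAreaRect(W[hs][:,:2].astype(np.float32)),np.median(z[hs]))
im=cv2.resize(p[120:230,120:330],None,fx=3.8,fy=3.8,interpolation=cv2.INTER_CUBIC); cv2.imwrite("pics/lane.png",im[:,:,::-1])
E
```

```text
red [ 0.45948168 -0.27215622] 588 0.03859073668718338
yellow [ 0.41487647 -0.12315703] 553 0.03645085170865059
blue [ 0.60545351 -0.288672  ] 573 0.03864790126681328
green [0.73859728 0.06983647] 537 0.03851598501205444
table z 0.00048446965807491375
bar 280 [0.4669606  0.16711934 0.01855631]
((0.46787330508232117, 0.1701783686876297), (0.154394268989563, 0.01821286417543888), 68.73583221435547)
block 51 [0.46611644 0.16629324 0.05744499]
799
rail 0 [0.05827726 0.52516078] 260 [-0.00598751  0.00594854] 0.025313645821256787
rail 1 [0.05660435 0.62576953] 275 [-0.00611744  0.0062193 ] 0.02543797081651911
blue 185 [0.5932 0.3089 0.0507] [0.538 0.298 0.042] [0.649 0.318 0.057]
blue 6 [0.6287 0.0523 0.04  ] [0.626 0.051 0.037] [0.632 0.054 0.044]
blue 8 [0.6263 0.0176 0.0398] [0.622 0.016 0.037] [0.631 0.019 0.043]
blue 6 [0.5301 0.0578 0.0354] [0.525 0.057 0.027] [0.534 0.059 0.042]
blue 6 [0.528  0.0228 0.0394] [0.523 0.021 0.026] [0.532 0.024 0.044]
housing ((0.597741961479187, 0.36911725997924805), (0.11107050627470016, 0.15227539837360382), 86.66403198242188) 0.13210611684137274
```

View pics/lane.png

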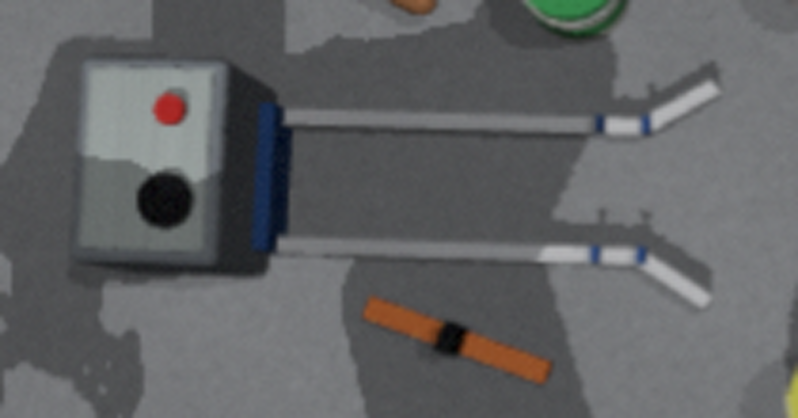

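```bash
cat >> h.py <<'E'
O=np.array([.5768,.0227]); th=.0574
EX=np.array([np.sin(th),np.cos(th)]); EY=np.array([-EX[1],EX[0]])
L=lambda x,y=0: O+x*EX+y*EY
tolane=lambda p: np.array([(p-O)@EX,(p-O)@EY])
ZP=.03; BACK=.046; GAP=.5
def rot(h,s=1):
    h=s*np.asarray(h)/np.linalg.norm(h); return np.array([[h[0],h[1],0],[h[1],-h[0],0],[0,0,-1.]])
def curve(S,c,a,n=10):
    """jar-centre path: quadratic Bezier from S to lane x=a, tangent to the lane axis at the end"""
    t=np.linspace(0,1,n+1)[:,None]; C,A=L(c),L(a)
    return (1-t)**2*S+2*t*(1-t)*C+t*t*A, 2*(1-t)*(C-S)+2*t*(A-C)
def tcp(c,h,z=ZP,back=BACK):
    h=h/np.linalg.norm(h); return np.r_[c-back*h,z]
def show(n,near,r=.1):
    for c in("top","scene"):
        q,k,rad=jar(n,near,c,r=r)
        print(c,n,k,None if q is None else (q.round(4),"lane",tolane(q).round(4)),round(rad,4))
def push_in(S,c,a,s,end,n=None):
    P,H=curve(np.asarray(S),c,a)
    m.set_gripper(GAP)
    m.move_ptp(np.r_[tcp(P[0],H[0],.2,.075)],rot(H[0],s)); m.move_l(tcp(P[0],H[0],ZP,.075),max_speed=.25)
    m.move_l(tcp(P[0],H[0]),max_speed=.1); print("contact",m.current_force().round(1))
    for p,h in zip(P[1:],H[1:]): m.move_l(tcp(p,h),rot(h,s),max_speed=.1)
    print("t",m.current_time(),m.current_force().round(1)); 
    if n: show(n,P[-1])
def finish(end,s):
    R=rot(EX,s); f=0
    x=tolane(m.current_ee_pos()[:2])[0]+BACK
    m.move_l(tcp(L(end-.012),EX),R,max_speed=.12)
    for x in np.arange(end-.012,end+.009,.003):
        m.move_l(tcp(L(x),EX),R,max_speed=.05); f=m.current_force()[:2]@EX; print(round(x,3),round(f,1),end="; ")
        if f<-14: break
    m.move_l(tcp(L(x-.04),EX),R,max_speed=.15); p=m.current_ee_pos(); m.move_l([p[0],p[1],.2],max_speed=.3)
    print("t",m.current_time())
JOB=dict(red=((.4595,-.2722),-.16,-.09,.24),yellow=((.4149,-.1232),-.17,-.07,.16),blue=((.6055,-.2887),-.2,-.09,.08))
E
python3 - <<'E'
from h import *
print(m.current_tcp_rot().round(2).tolist())
for s in(1,-1):
    for n,(S,c,a,e) in JOB.items():
        P,H=curve(np.array(S),c,a); Q=[]
        for p,h,z,b in [(P[0],H[0],.2,.075)]+[(p,h,ZP,BACK) for p,h in zip(P,H)]+[(L(e),EX,ZP,BACK)]:
            Q.append(m.inverse_kinematics(tcp(p,h,z,b),rot(h,s)))
        bad=sum(q is None for q in Q); Q=np.array([q for q in Q if q is not None])
        print(s,n,bad,(Q.min(0).round(2),Q.max(0).round(2)) if len(Q) else "")
    for pos,d in (([.467,.168,.024],(.932,-.363)),(np.r_[L(.015),.05],EX)): q=m.inverse_kinematics(pos,rot(d,s)); print("bar",s,q)
E
```

```text
[[-0.93, 0.36, -0.0], [0.36, 0.93, -0.0], [-0.0, -0.0, -1.0]]
1 red 0 (array([-0.76,  0.35,  1.57, -0.  ,  0.69, -0.22]), array([ 0.28,  0.74,  1.84, -0.  ,  1.05,  0.34]))
1 yellow 0 (array([-0.45,  0.04,  1.65, -0.  ,  0.5 , -0.19]), array([ 0.15,  0.7 ,  2.2 , -0.  ,  0.97,  1.3 ]))
1 blue 0 (array([-0.58,  0.68,  1.15, -0.  ,  0.76, -0.93]), array([ 0.02,  0.85,  1.7 , -0.  ,  1.28,  0.07]))
bar 1 [ 2.51496997e-01  5.81733157e-01  1.92636884e+00 -4.44089210e-16
  6.33490660e-01  2.19370229e+00]
bar 1 [-1.52848398e-02  6.41126518e-01  1.70088133e+00 -4.44089210e-16
  7.99584808e-01  4.21151602e-02]
-1 red 12 (array([ 0.28,  0.74,  1.57, -0.  ,  0.83, -2.81]), array([ 0.28,  0.74,  1.57, -0.  ,  0.83, -2.81]))
-1 yellow 4 (array([-0.45,  0.04,  1.8 , -0.  ,  0.5 , -2.8 ]), array([-0.33,  0.63,  2.2 , -0.  ,  0.97, -1.84]))
-1 blue 2 (array([-0.58,  0.68,  1.15, -0.  ,  0.77,  2.21]), array([-0.31,  0.85,  1.69, -0.  ,  1.28,  2.84]))
bar -1 [ 2.51496997e-01  5.81733157e-01  1.92636884e+00 -4.44089210e-16
  6.33490660e-01 -9.47890363e-01]
bar -1 None
```

```bash
python3 - <<'E'
from h import *
S,c,a,e=JOB["red"]; push_in(S,c,a,1,e,"red")
p,_=m.grab_frame("scene"); cv2.imwrite("pics/red1.png",p[:,:,::-1])
E
```

```text
contact [0.2 0.  0.6]
t 9.7583 [0.2 0.  0.8]
top red 0 None 0
scene red 353 (array([ 0.5761, -0.0671]), 'lane', array([-0.0897, -0.0045])) 0.0396
```

View pics/red1.png

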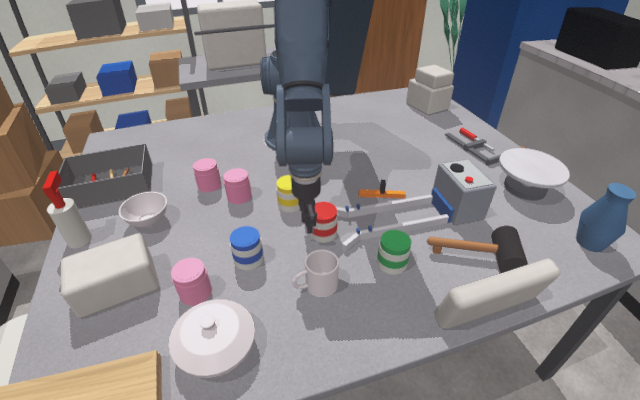

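The red jar stands upright at (322,220), just before the mouth and on the lane axis, as planned.

```bash
python3 - <<'E'
from h import *
finish(.24,1)
show("red",L(.24))
S,c,a,e=JOB["yellow"]; push_in(S,c,a,1,e,"yellow")
E
```

```text
0.228 -1.6; 0.231 -1.5; 0.234 0.3; 0.237 0.4; 0.24 -0.1; 0.243 -13.9; 0.246 -34.2; t 15.5917
top red 26 None 0
scene red 355 (array([0.5938, 0.2574]), 'lane', array([ 0.2353, -0.0035])) 0.0401
contact [-0.1 -0.1 -0.3]
t 22.425 [-0.7  0.1 -0.4]
top yellow 0 None 0
scene yellow 347 (array([ 0.5776, -0.0466]), 'lane', array([-0.0691, -0.0048])) 0.0399
```

```bash
python3 - <<'E'
from h import *
finish(.161,1)
show("red",L(.24)); show("yellow",L(.16))
S,c,a,e=JOB["blue"]; push_in(S,c,a,1,e,"blue")
E
```

```text
0.149 -0.8; 0.152 -0.6; 0.155 0.1; 0.158 0.1; 0.161 -3.6; 0.164 -22.4; t 27.1333
top red 28 None 0
scene red 354 (array([0.594 , 0.2584]), 'lane', array([ 0.2363, -0.0037])) 0.0403
top yellow 100 (array([0.5783, 0.1911]), 'lane', array([0.1682, 0.0082])) 0.0299
scene yellow 373 (array([0.5907, 0.1786]), 'lane', array([ 0.1565, -0.0049])) 0.0396
contact [ 0.5 -0.1  0.3]
t 34.2833 [-0.2 -0.8  0.4]
top blue 0 None 0
scene blue 355 (array([ 0.5765, -0.0672]), 'lane', array([-0.0898, -0.0048])) 0.039
```

```bash
python3 - <<'E'
from h import *
finish(.083,1)
for n,x in(("red",.24),("yellow",.16),("blue",.08)): show(n,L(x))
R=rot((-.932,.363)); B=[.467,.168]
m.set_gripper(.6); m.move_ptp(np.r_[B,.2],R)
m.move_l(np.r_[B,.025],max_speed=.2); print("f",m.current_force().round(1))
m.set_gripper(0,40); print("grip",m.current_grip_width(),m.current_grip_force())
m.move_l(np.r_[B,.22],max_speed=.2); print("grip",m.current_grip_width(),m.current_grip_force(),m.current_time())
m.move_ptp(np.r_[L(.015),.22],rot(EX))
pc=cloud("scene"); p,hsv,W=pc
cv2.imwrite("pics/bar1.png",p[:,:,::-1])
with np.errstate(invalid="ignore"):
    o=hmask(hsv,"orange")&(np.hypot(W[...,0]-L(.015)[0],W[...,1]-L(.015)[1])<.12)&(W[...,2]>.15)
q=W[o]; print(len(q),q.mean(0),cv2.minAreaRect(q[:,:2].astype(np.float32)),"z",np.percentile(q[:,2],[2,50,98]),"want",L(.015),m.current_ee_pos())
E
```

```text
0.071 0.9; 0.074 0.4; 0.077 -0.6; 0.08 -0.2; 0.083 -15.2; t 38.2583
top red 576 (array([0.5906, 0.2621]), 'lane', array([ 2.398e-01, -1.000e-04])) 0.039
scene red 354 (array([0.5949, 0.2586]), 'lane', array([ 0.2366, -0.0045])) 0.0409
top yellow 319 (array([0.587 , 0.1899]), 'lane', array([ 0.1675, -0.0006])) 0.0373
scene yellow 373 (array([0.5906, 0.1789]), 'lane', array([ 0.1567, -0.0049])) 0.0395
top blue 128 (array([0.5724, 0.0954]), 'lane', array([0.0724, 0.0086])) 0.0284
scene blue 387 (array([0.5857, 0.0984]), 'lane', array([ 0.0761, -0.0045])) 0.039
f [-0.7 -0.7 -0.4]
grip 0.15719574269948336 40.12340605258942
grip 0.16069117088604581 38.94774377346039 42.3
276 [0.59808385 0.03121445 0.20805493] ((0.5776344537734985, 0.0338689386844635), (0.020444171503186226, 0.15466903150081635), 87.2135009765625) z [0.19705061 0.20987546 0.21259969] want [0.57766053 0.0376753 ] [0.57714308 0.03832184 0.21955971]
```

View pics/bar1.png

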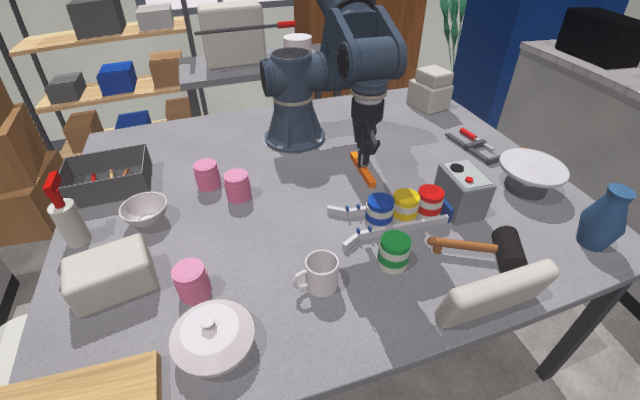

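The jars stand in file at (380,208), (406,205) and (431,200). The bar hangs level and square above the saddle at (364,168). Next I'll lower it while watching the force.

```bash
python3 - <<'E'
from h import *
T=L(.015); m.move_l(np.r_[T,.075],rot(EX),max_speed=.15); f0=m.current_force()[2]
for z in np.arange(.066,.0469,-.002):
    m.move_l(np.r_[T,z],max_speed=.04); f=m.current_force(); print(round(z,3),f.round(1),end="; ")
    if f[2]-f0>6: break
m.set_gripper(.35); m.move_l(np.r_[T,.2],max_speed=.15)
m.move_ptp([.35,.0,.3],rot(EX)); print("t",m.current_time())
for n,x in(("red",.24),("yellow",.16),("blue",.08)): show(n,L(x))
for c in("top","scene"):
    p,hsv,W=cloud(c); cv2.imwrite(f"pics/{c}2.png",(p[130:230,150:350] if c=="top" else p[150:270,300:500])[:,:,::-1].repeat(3,0).repeat(3,1))
    with np.errstate(invalid="ignore"): o=hmask(hsv,"orange")&(np.hypot(W[...,0]-T[0],W[...,1]-T[1])<.09)&(W[...,2]>.03)
    q=W[o]; print(c,len(q),cv2.minAreaRect(q[:,:2].astype(np.float32)) if len(q) else "",np.percentile(q[:,2],[2,50,98]) if len(q) else "",tolane(q[:,:2].mean(0)))
E
```

```text
0.066 [ 0.3 -0.1 -1.4]; 0.064 [ 0.   0.6 -1.5]; 0.062 [ 0.4  0.5 -0.9]; 0.06 [ 0.8 -0.5 -1.5]; 0.058 [-0.9  0.4 -1.6]; 0.056 [-0.4  0.6 -1.4]; 0.054 [-0.5 -0.4 -1.9]; 0.052 [ 0.8 -0.1 -2. ]; 0.05 [-2.7  0.3  7.5]; t 49.2333
top red 573 (array([0.5902, 0.2625]), 'lane', array([0.2402, 0.0004])) 0.039
scene red 351 (array([0.5932, 0.2579]), 'lane', array([ 0.2358, -0.0029])) 0.0403
top yellow 565 (array([0.5855, 0.1823]), 'lane', array([0.1598, 0.0005])) 0.0383
scene yellow 373 (array([0.5903, 0.1793]), 'lane', array([ 0.1571, -0.0045])) 0.04
top blue 555 (array([0.5809, 0.1026]), 'lane', array([0.08  , 0.0005])) 0.0379
scene blue 388 (array([0.5854, 0.0984]), 'lane', array([ 0.076 , -0.0042])) 0.039
top 285 ((0.577418863773346, 0.03937824070453644), (0.01726922020316124, 0.14805909991264343), 86.59498596191406) [0.03515869 0.04330938 0.04910554] [0.01605517 0.00143311]
scene 230 ((0.58107990026474, 0.0344560481607914), (0.02440347522497177, 0.1512409746646881), 89.65282440185547) [0.03096423 0.04152965 0.06367709] [ 0.00972338 -0.01822504]
```

View pics/scene2.png

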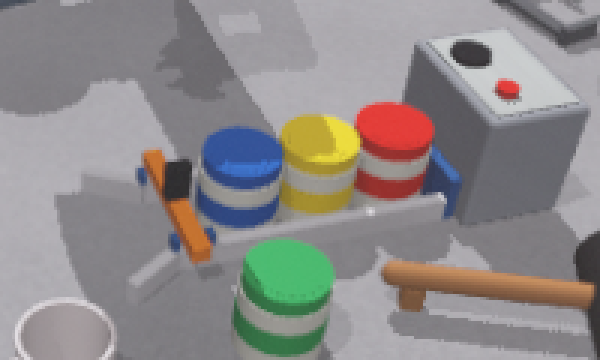

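View pics/top2.png

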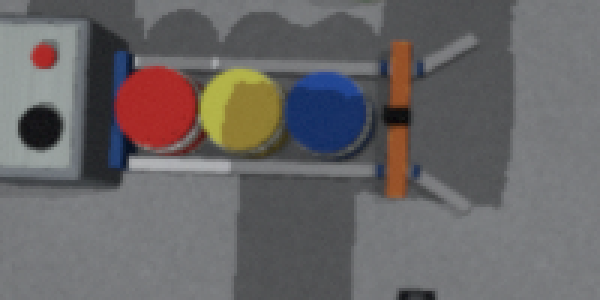

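The jars are snug at lane x 240, 160 and 80 mm. The bar, at (398,118) in the top crop, lies flat between the posts with its top at 43 mm (25 + 18).

```bash
python3 -c "
from bench import manip as m
print(m.sign_off(), m.current_time())"
```

```text
the job is handed in; nothing more can be done
the job is handed in; nothing more can be done
```

The job is handed in at about 50 s, with no verdict returned: red, yellow and blue measured snug against the stop at lane x 240, 160 and 80 mm, and the bar flat and centred in the saddle.

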